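# Find the full staple carton by weight and load it in the holder

## Task

One of the three identical closed staple cartons is still full and the other two are empty, which only their weight tells. Find the full one, lay it lengthwise in the green holder and slide it under the hood until you feel it meet the end stop, fully home. Set any empty carton you lift back down upright where it stood, and leave the other things on the bench where they are.

Things in the scene. Friction and masses are not known exactly. Their poses are not given: they have to be found in the camera images.
- carton_a_center (a point): centre (35 mm above the underside) of carton A, one of three identical closed rigid cartons, 100 mm long (its x axis) x 56 mm wide (its y) x 70 mm high (z), brown with blue side labels, standing on the bench. Exactly one of A, B, C is full of staples and weighs 0.6 to 0.9 kg; the other two are empty, 0.13 to 0.15 kg. Which is full varies and cannot be seen. Safe to grip with 45 N.
- carton_b_center (a point): centre (35 mm above the underside) of carton B, one of three identical closed rigid cartons, 100 mm long (its x axis) x 56 mm wide (its y) x 70 mm high (z), brown with blue side labels, standing on the bench. Exactly one of A, B, C is full of staples and weighs 0.6 to 0.9 kg; the other two are empty, 0.13 to 0.15 kg. Which is full varies and cannot be seen. Safe to grip with 45 N.
- carton_c_center (a point): centre (35 mm above the underside) of carton C, one of three identical closed rigid cartons, 100 mm long (its x axis) x 56 mm wide (its y) x 70 mm high (z), brown with blue side labels, standing on the bench. Exactly one of A, B, C is full of staples and weighs 0.6 to 0.9 kg; the other two are empty, 0.13 to 0.15 kg. Which is full varies and cannot be seen. Safe to grip with 45 N.
- holder: carton holder fixed to the bench: a straight green chute, origin on the bench at its middle, x axis along it from the open near end (x = -108 mm) to the closed far end. Floor top 6 mm above the bench. Side walls 4 mm thick, 68 mm apart inside, tops 22 mm above the bench. A carton fully home lies lengthwise, its end touching the stop, its centre at x = +40 mm.
- holder_stop (a point): middle of the stop, the flat end plate that closes the chute: its face lies 90 mm ahead (holder x) of the holder's origin; this point is 41 mm above the bench. Axes as the holder's. Sliding the full carton along the chute takes about 3 to 9 N; against the stop the force rises sharply.
- holder_hood (a point): middle of the near edge of the dark steel hood roof, 60 mm ahead of the holder's origin and 88 mm above the bench (underside 84 mm). The hood covers the last 30 mm before the stop, so a carton must be lowered in short of it and slid along under it. Axes as the holder's.
- tape_measure: yellow tape measure standing on the bench, 75 x 42 x 66 mm; a bystander, to be left where it is. Origin on its underside
- spray_can: upright spray can, 64 mm diameter, 180 mm tall, white with an orange label and red cap; a bystander, to be left where it is. Origin on its underside
- strip_coil: flat coil of steel strip, 140 mm across, 20 mm high, hole 90 mm; a bystander, to be left where it is. Origin on its underside
- speaker: black loudspeaker driver lying magnet down, 136 mm across, 58 mm high; a bystander, to be left where it is. Origin on its underside
- staple_gun: hand staple gun, dark steel with a red lever, 160 x 28 x 85 mm; a bystander, to be left where it is. Origin on its underside
- screwdriver: screwdriver lying flat, 200 mm long; a bystander, to be left where it is. Origin on its underside
- masking_roll: roll of masking tape lying flat, 100 mm across, 25 mm high; a bystander, to be left where it is. Origin on its underside

How it is judged:
By the outcome, as a careful person would: the job done as asked, in the order asked, and still so for the second after the job is handed in, with the robot touching nothing.
It also fails if it takes over 64 s, if anything falls off the work surface, if the arm or the gripper's body presses on something with over 40 N, if the wrist force passes 120 N, or if a joint passes its speed limit or range.

## Robot

A 6-joint arm with a two-finger parallel gripper is mounted at the origin on the work surface. World frame = base frame: x ahead of the robot, y to its left, z up, the work surface at z = 0. Lengths are in m, angles in rad, forces in N, time in s.
With the tool pointing down it reaches from about 0.25 to 0.775 m from the base axis. Payload 4 kg.
Tool frame: the origin (TCP) lies between the finger pads; the fingertips stand 11 mm ahead of it and the grasp point (between the pads) lies 8 mm behind it; z points along the fingers, y is the direction in which the jaws open and shut (so a half turn about z gives the same grasp; the last joint's range is limited). The gripper opens to 94 mm and grips with 3 to 60 N. Pads are 16 mm wide; open, the fingers measure 119 mm over their backs; the gripper's body (75 mm by 177 mm) begins 78 mm behind the grasp point.
Start: joints at [-1.416, 0.087, 1.371, -0, 1.684, -0.103], TCP at [0.14, -0.532, 0.217] pointing down, gripper open.
Joint ranges: [-3.1, 3.1], [-0.76, 2.03], [0.27, 2.55], [-1.08, 4.22], [0.17, 2.65], [-2.57, 2.57]. Speed limits (rad/s): [2.79, 2.79, 3.14, 3.14, 3.14, 3.14].

## Interface

Orientations are given as [roll, pitch, yaw] about the fixed x, y, z axes, in that order (R = Rz(yaw) Ry(pitch) Rx(roll)).
In Python, from bench import get_obs, cams, ticket gives the robot as it stands. The module is installed in compiled form; this text tells all that it offers.
- The arm moves only by the shell command python3 -m crank 'ROWS'. ROWS is JSON, a list of rows, each an object of numbers: "tx", "ty", "tz": the shift along the tool's x, y, z in cm; "twist": the turn about the tool's z in degrees; "grip": the opening, from 0 (shut) to 1 (fully open). In form: [{"tx": .., "ty": .., "tz": .., "twist": .., "grip": ..}, ...]. A call has 1 to 12 rows; each row shifts and turns the commanded pose from where the row before left it, along the tool's axes as they then stand; what a row does not reach is not made up. A row lasts 1/8 s, in which the tool goes at most 62.5 mm and 10.7 degrees, less where a joint would pass 70% of its speed; a pose out of reach is approached as far as the arm can. A call is refused whole if a number of a shift passes 6.25 or a number of a turn 10.7, either way. A call with a gripper value outside its range is refused whole. The fingers move at their own pace and stop on an object; the grip force is fixed at half the most. Time passes only in rows, so rows that do not move let the fingers close. It gives the time, the measured TCP pose, the force and the opening at its end, in the units of the state.
- get_obs(): the state, without advancing time (a new reading comes with each control period).
- cams.snapshot(name): name is "scene" or "top"; returns a dict with "frame" (400x640x3 uint8, red, green, blue), "intrinsics" (3x3 intrinsics, pixels), "R" (3x3) and "t" (3): a world point X has camera coordinates R X + t. Camera axes: x right, y down, z forward; pixel columns grow to the right and rows downward; lengths in m; the calibration is good to about 2 mm. A picture is of the moment at which its call begins. There is no depth.
- ticket.close_job(): hands the job in, once; it reports no verdict.
Trained networks look in a picture, given as the dict that the camera call returned (one of the last four; its "shot" number tells which), for a name from the list of things; names that differ only in an ending like _2 or _b are one class to them, and where a whole thing is asked for, a point or a joint stands for the part that bears it (a point fixed in the world has none). Each returns a list of dicts, best first, with "conf" (0 to 1); they miss things now and then, are a little off and sometimes report something else, mostly with a low value. They report only what shows in the picture. A call takes as long as a camera call.
- cams.outline_of(picture, query): "region" (400x640 bool, what is visible of it) and "centre" ([column, row] in pixels, amid what is visible of it).
The state is a dict: "time": time; "joint_positions": joint angles; "qvel": joint speeds; "joint_torque": joint torques, N m; "tool_pos": TCP position; "ee_rot": TCP orientation; "wrist_force": force on the tool from outside, world axes, zero at the start; "wrist_torque": the same for the moment, N m; "width": finger opening in m.
Only numpy, scipy, OpenCV 4.12 (cv2) and the standard library are available. Lean on these libraries where they do the work, as an engineer would, in place of code of your own. Each camera call takes 0.05 s, during which the arm holds its last target.

## Working session

There is one attempt and no reset: what is moved stays moved. The work goes in short steps, Python scripts to look and compute and a shell command to move; the robot and the scene stay as the last step left them, time stands still between calls to the robot, and variables do not carry over. Pictures are saved under pics/ and viewed, and the job is handed in when it is done.

```bash
mkdir -p pics
cat > h.py <<'E'
import numpy as np, cv2, pickle
from bench import get_obs, cams, ticket
def snap(n,f):
    p=cams.snapshot(n); cv2.imwrite('pics/'+f,p['frame'][:,:,::-1]); return p
def pix(p,X):
    c=p['R']@np.asarray(X,float)+p['t']; u=p['intrinsics']@c; return u[:2]/u[2]
def ray(p,uv,z):
    K=np.linalg.inv(p['intrinsics']); d=p['R'].T@(K@np.array([uv[0],uv[1],1.])); o=-p['R'].T@p['t']
    return o+d*(z-o[2])/d[2]
E
python3 - <<'E'
from h import *
np.set_printoptions(precision=4,suppress=True)
o=get_obs(); print(o)
for n in('top','scene'):
    p=snap(n,n+'0.png'); print(n,-p['R'].T@p['t'],p['R'],p['intrinsics'][0])
    for q in ['carton_a_center','holder','tape_measure','spray_can','speaker','staple_gun','strip_coil','masking_roll','screwdriver']:
        for d in cams.outline_of(p,q)[:4]:
            c=d['centre']; r=d['region']; m=cv2.minAreaRect(np.argwhere(r)[:,::-1].astype(np.float32))
            print(q,round(d['conf'],2),np.round(c),r.sum(),'z0',ray(p,c,0)[:2],'z70',ray(p,c,.07)[:2],m)
E
```

```text
{'time': 0.0, 'joint_positions': array([-1.4161,  0.0879,  1.3722, -0.    ,  1.6836, -0.1031]), 'qvel': array([ 0.0007,  0.    , -0.0021, -0.0008, -0.0011,  0.0004]), 'joint_torque': array([ -0.0001, -34.0174, -30.243 ,   0.0718,   0.033 ,  -0.0002]), 'tool_pos': array([ 0.1401, -0.5313,  0.2153]), 'ee_rot': array([-3.1395, -0.0002,  0.2578]), 'wrist_force': array([ 0.2062, -0.2854,  0.0562]), 'wrist_torque': array([ 0.0389, -0.0436,  0.0679]), 'width': 0.0941863101694979}
top [ 0.4412 -0.0402  1.2212] [[ 0.0097 -0.9997 -0.0214]
 [-0.9933 -0.0072 -0.1154]
 [ 0.1152  0.0224 -0.9931]] [426.784    0.     313.6564]
holder 0.81 [225. 220.] 2147 z0 [0.5358 0.2428] z70 [0.5304 0.2265] ((222.50001525878906, 221.5), (33.899993896484375, 74.34209442138672), 7.594642639160156)
tape_measure 0.93 [424. 185.] 536 z0 [ 0.6424 -0.3306] z70 [ 0.6308 -0.3139] ((428.2000427246094, 186.40000915527344), (30.410520553588867, 19.677396774291992), 63.43495178222656)
spray_can 0.85 [298. 119.] 848 z0 [0.8382 0.0367] z70 [0.8155 0.0323] ((298.76922607421875, 120.34614562988281), (40.98827362060547, 24.5145168
[... 2111 characters left out ...]
z70 [ 0.6519 -0.0772] ((301.7154235839844, 202.22308349609375), (36.838314056396484, 22.946426391601562), 82.87498474121094)
staple_gun 0.76 [199. 179.] 291 z0 [ 0.5263 -0.5072] z70 [ 0.6173 -0.4499] ((197.14768981933594, 176.96115112304688), (41.736900329589844, 7.94019079208374), 75.25643920898438)
strip_coil 0.81 [242. 236.] 949 z0 [ 0.7779 -0.2392] z70 [ 0.8484 -0.2038] ((244.5, 229.5), (33.0, 45.0), 90.0)
masking_roll 0.77 [234. 154.] 350 z0 [ 0.329  -0.4515] z70 [ 0.436  -0.3988] ((237.0, 159.0), (18.0, 26.0), 90.0)
screwdriver 0.44 [462. 199.] 236 z0 [0.4249 0.425 ] z70 [0.5242 0.4063] ((462.8243408203125, 202.44595336914062), (37.64736557006836, 9.370742797851562), 80.53767395019531)
```

View pics/top0.png

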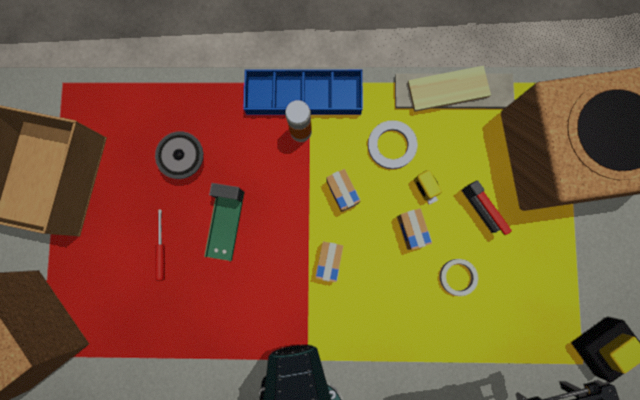

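View pics/scene0.png

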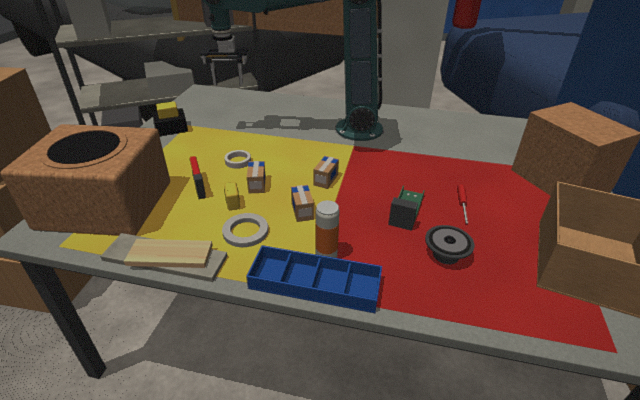

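Top view: cartons at about (343,190), (413,229) and (329,262); holder from (220,258) to the hood at (227,190). I'll zoom in on these.

Run:
```python
from h import *
p=cv2.imread('pics/top0.png')
a=cv2.resize(p[160:290,305:440],None,fx=4.4,fy=4.4,interpolation=cv2.INTER_CUBIC)
cv2.imwrite('pics/za.png',a)
a=cv2.resize(p[170:275,190:260],None,fx=5.5,fy=5.5,interpolation=cv2.INTER_CUBIC)
cv2.imwrite('pics/zh.png',a)
```

```text
(no output)
```

View pics/za.png

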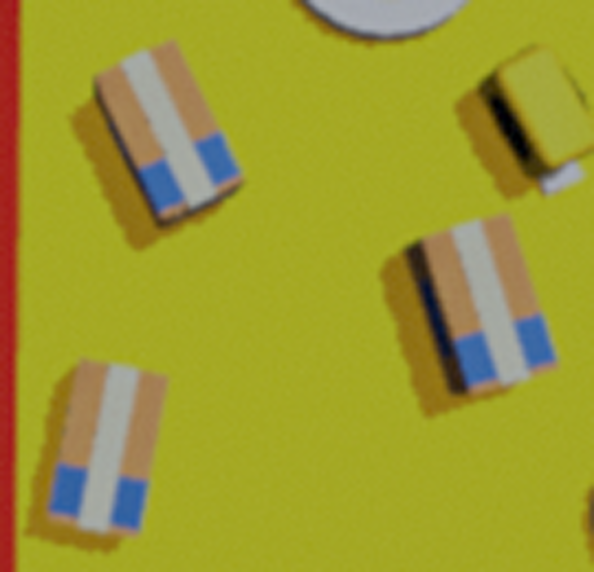

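View pics/zh.png

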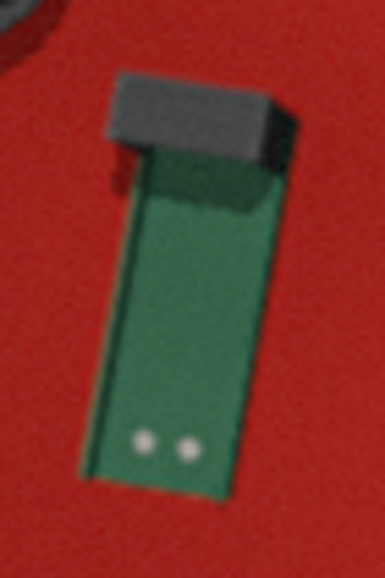

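```bash
cat > fit.py <<'E'
from h import *
from scipy.optimize import least_squares
def T(q,P):
    x,y,a=q; P=np.asarray(P,float); c,s=np.cos(a),np.sin(a)
    return np.c_[x+c*P[:,0]-s*P[:,1],y+s*P[:,0]+c*P[:,1],P[:,2]]
def proj(p,X): return np.array([pix(p,x) for x in X])
def fit(p,P,uv,q0):
    return least_squares(lambda q:(proj(p,T(q,P))-uv).ravel(),q0)
def un(uv,o,f): return np.array(o)+(np.array(uv,float)+.5)/f-.5
TOP=[[.05,.028,.07],[.05,-.028,.07],[-.05,-.028,.07],[-.05,.028,.07]]
E
python3 - <<'E'
from fit import *
import json
p=cams.snapshot('top'); np.set_printoptions(precision=4,suppress=True)
im=p['frame'][:,:,::-1].copy()
C={'1':[(97,78),(175,42),(242,178),(163,212)],'2':[(422,240),(508,214),(557,362),(467,390)],'3':[(82,360),(168,376),(138,533),(48,516)]}
big=cv2.resize(im,None,fx=5,fy=5,interpolation=cv2.INTER_CUBIC)
def draw(P,q,col):
    u=(proj(p,T(q,P))+.5)*5-.5; cv2.polylines(big,[np.int32(np.round(u))],True,col,1)
R={}
for k,v in C.items():
    uv=un(v,(305,160),4.4); c=ray(p,uv.mean(0),.07)
    r=fit(p,TOP,uv,[c[0],c[1],0]); R[k]=list(r.x); print(k,r.x,np.degrees(r.x[2]),r.fun)
    draw(TOP,r.x,(0,0,0)); B=np.array(TOP);B[:,2]=0; draw(B,r.x,(255,0,255))
HP=[[.06,.038,.088],[.06,-.038,.088],[-.108,.038,.022],[-.108,-.038,.022]]
uv=un([(108,138),(268,160),(80,478),(231,500)],(190,170),5.5)
c=ray(p,(225,225),0); r=fit(p,HP,uv,[c[0],c[1],0]); R['h']=list(r.x); print('h',r.x,np.degrees(r.x[2]),r.fun)
for P in ([[.06,.038,.088],[.06,-.038,.088],[.094,-.038,.088],[.094,.038,.088]],[[-.108,.038,.022],[-.108,-.038,.022],[.06,-.038,.022],[.06,.038,.022]],[[-.108,.034,.006],[-.108,-.034,.006],[.06,-.034,.006],[.06,.034,.006]]): draw(P,r.x,(255,255,255))
json.dump(R,open('R.json','w'))
cv2.imwrite('pics/o1.png',big[165*5:275*5,190*5:260*5]); cv2.imwrite('pics/o2.png',big[165*5:285*5,305*5:440*5])
# scene check
s=cams.snapshot('scene'); im=s['frame'][:,:,::-1].copy()
big=cv2.resize(im,None,fx=4,fy=4,interpolation=cv2.INTER_CUBIC)
for k in '123':
    for z in (0,.07):
        B=np.array(TOP);B[:,2]=z
        cv2.polylines(big,[np.int32(np.round((proj(s,T(R[k],B))+.5)*4-.5))],True,(255,255,0),1)
for P in ([[.06,.038,.088],[.06,-.038,.088],[.094,-.038,.088],[.094,.038,.088]],[[-.108,.038,.022],[-.108,-.038,.022],[.06,-.038,.022],[.06,.038,.022]]):
    cv2.polylines(big,[np.int32(np.round((proj(s,T(R['h'],P))+.5)*4-.5))],True,(255,255,255),1)
cv2.imwrite('pics/o3.png',big[140*4:240*4,240*4:440*4])
E
```

```text
1 [ 0.6195 -0.0939  0.4488] 25.71159698570098 [-0.7679 -0.849  -0.0128 -1.3047  0.7276  0.5308  0.0414  1.5732]
2 [ 0.5134 -0.2887  0.2917] 16.71124622431209 [-0.524  -1.0112 -0.1987 -0.8895  0.1624  1.1793  0.5493  0.6829]
3 [ 0.4235 -0.0578 -0.1921] -11.004129072716339 [-0.4245 -0.9778  0.4946 -0.4331  0.0581  0.9084 -0.132   0.4706]
h [ 0.5331  0.2371 -0.1521] -8.71699225429097 [ 0.5924 -0.2215 -0.8753  0.2077  0.6151 -0.1944 -0.3158  0.2164]
```

View pics/o1.png

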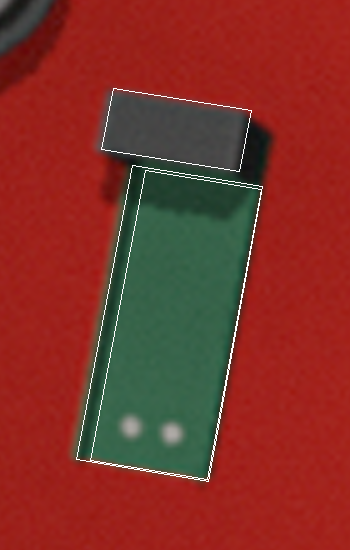

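View pics/o2.png

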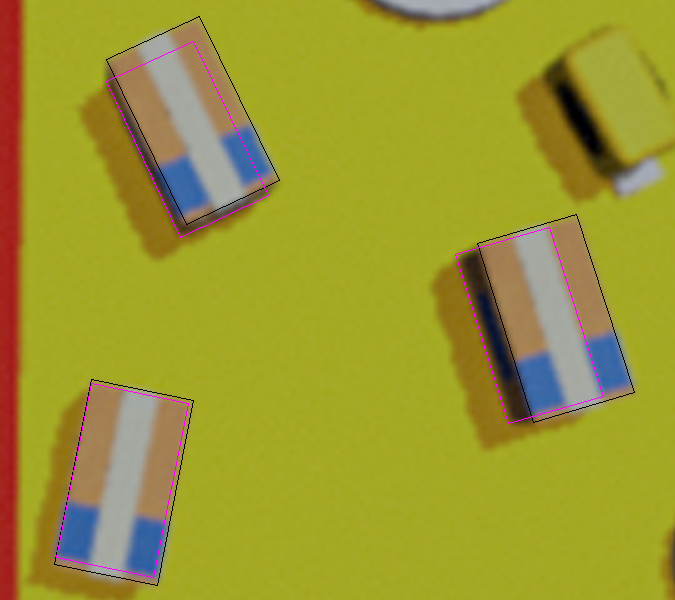

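View pics/o3.png

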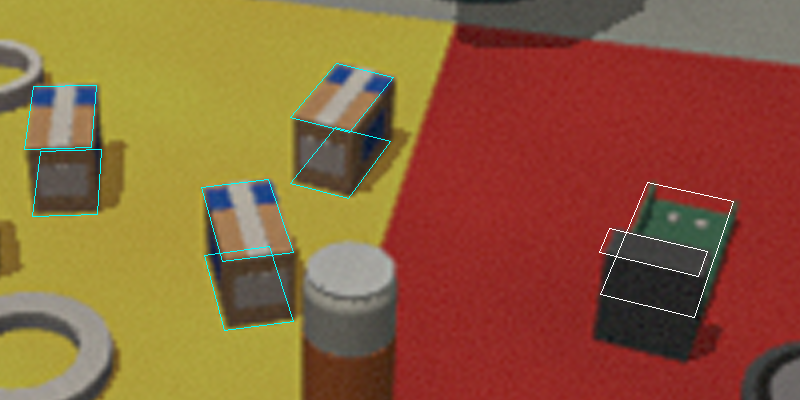

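Run:
```python
from h import *
p=cv2.imread('pics/scene0.png')
cv2.imwrite('pics/zs.png',cv2.resize(p[180:235,380:435],None,fx=10,fy=10,interpolation=cv2.INTER_LANCZOS4))
p=cv2.imread('pics/top0.png')
cv2.imwrite('pics/zh2.png',cv2.resize(p[178:268,196:256],None,fx=6.6,fy=6.6,interpolation=cv2.INTER_NEAREST))
```

```text
(no output)
```

View pics/zs.png

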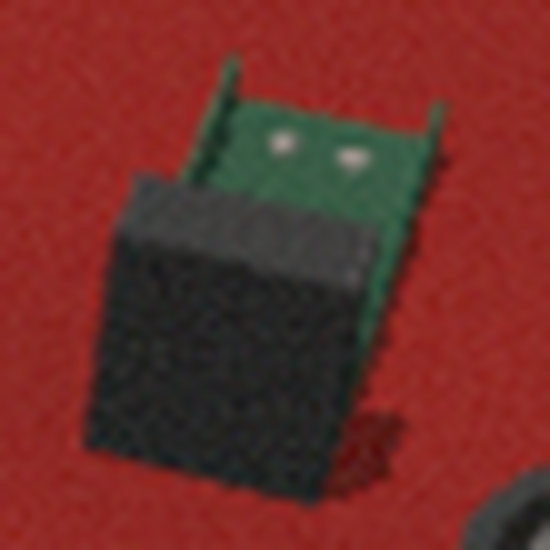

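View pics/zh2.png

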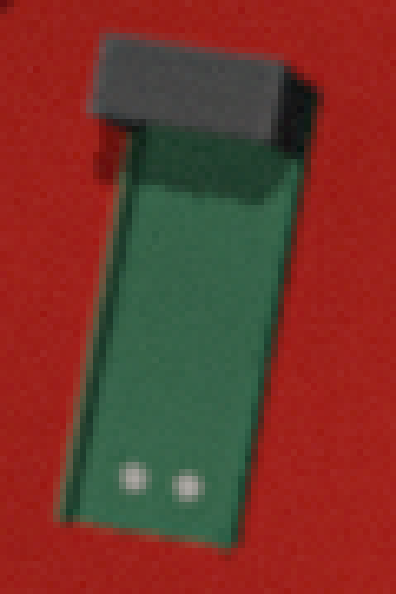

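Run:
```python
from fit import *
import json
np.set_printoptions(precision=4,suppress=True)
p=cams.snapshot('top'); s=cams.snapshot('scene')
def pts(w,f): return [[.06,w,.088],[.06,-w,.088],[f,w,.088],[f,-w,.088],[-.108,.038,.022],[-.108,-.038,.022]],[[-.108,-.036,.022],[-.108,.036,.022],[.06,-w,.088],[.06,w,.088],[f,-w,.088],[f,w,.088],[f,-w,0],[f,w,0]]
ut=un([(88,112),(276,142),(102,36),(288,65),(58,520),(240,548)],(196,178),6.6)
us=un([(232,57),(440,103),(137,175),(382,230),(115,240),(362,292),(85,445),(320,503)],(380,180),10)
def f(q,both=3):
    A,B=pts(q[3],q[4]); r=[]
    if both&1: r.append((proj(p,T(q[:3],A))-ut).ravel())
    if both&2: r.append((proj(s,T(q[:3],B))-us).ravel())
    return np.concatenate(r)
for b in (1,2,3):
    r=least_squares(f,[.533,.237,-.15,.04,.094],args=(b,)); print(b,r.x,np.degrees(r.x[2]),np.round(r.fun,1))
R=json.load(open('R.json')); R['h']=list(r.x[:3]); json.dump(R,open('R.json','w'))
# cartons joint, scene o3-like crops
cv2.imwrite('pics/zc.png',cv2.resize(s['frame'][150:230,240:345,::-1],None,fx=7.5,fy=7.5,interpolation=cv2.INTER_CUBIC))
```

```text
1 [ 0.533   0.2379 -0.1425  0.039   0.0915] -8.167014018140964 [ 0.   0.  -0.1 -0.3 -0.   0.1  0.1 -0.1  0.5  0.2 -0.6  0.1]
2 [ 0.5335  0.2411 -0.1444  0.0377  0.0915] -8.27421747485795 [ 0.   0.1 -0.2  0.1  0.2 -0.1 -0.  -0.   0.  -0.9  0.  -0.3 -0.1  0.5
  0.   0.6]
3 [ 0.5332  0.2394 -0.1411  0.0383  0.0915] -8.084777854277032 [-0.3 -0.  -0.9 -0.4 -0.4  0.1 -0.7 -0.2 -0.   0.1 -1.   0.  -0.6  0.
 -0.8 -0.1 -0.5 -0.3 -0.3 -0.1 -0.6 -1.  -0.2 -0.4 -0.7  0.4 -0.2  0.5]
```

View pics/zc.png

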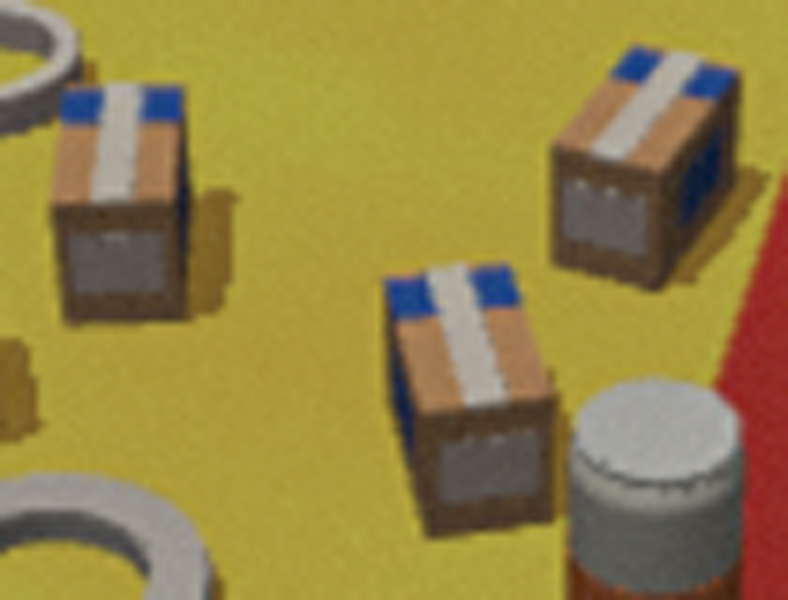

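```bash
cat > go.py <<'E'
import sys,json
from h import *
o=get_obs(); R=json.load(open('R.json'))
def to(x,y,z,yaw):
    q=o['tool_pos']; w=o['ee_rot'][2]; c,s=np.cos(w),np.sin(w); dx,dy=x-q[0],y-q[1]
    dw=(yaw-w+np.pi/2)%np.pi-np.pi/2
    print('tx %.2f ty %.2f tz %.2f twist %.2f'%(100*(c*dx+s*dy),100*(s*dx-c*dy),100*(q[2]-z),-np.degrees(dw)), 'dist cm',100*np.hypot(dx,dy),'t',o['time'],q,w,o['wrist_force'],o['width'])
k=sys.argv[1]; z=float(sys.argv[2]); off=float(sys.argv[3]) if len(sys.argv)>3 else 0
x,y,a=R[k]; to(x+off*np.cos(a),y+off*np.sin(a),z,a)
E
python3 go.py 2 .13
```

```text
tx 42.29 ty -14.00 tz 8.65 twist -1.94 dist cm 44.544404632352354 t 1.2 [ 0.14022781 -0.53184019  0.21648197] 0.2578061816515098 [-0.89064843  0.66524939 -0.28723758] 0.09418161707028892
```

```bash
python3 -m crank '[{"tx":2,"ty":-0.6,"tz":0.4},{"tx":4.3,"ty":-1.4,"tz":0.9},{"tx":5,"ty":-1.7,"tz":0.9},{"tx":5,"ty":-1.7,"tz":0.9},{"tx":5,"ty":-1.7,"tz":0.9},{"tx":5,"ty":-1.7,"tz":0.9},{"tx":5,"ty":-1.7,"tz":0.9},{"tx":5,"ty":-1.6,"tz":0.9},{"tx":4,"ty":-1.3,"tz":0.9},{"tx":2,"ty":-0.6,"tz":0.9,"twist":-1.9},{}]'; python3 go.py 2 .041
```

```text
tx 42.29 ty -14.00 tz 17.55 twist -1.94 dist cm 44.544404632352354 t 1.2 [ 0.14022781 -0.53184019  0.21648197] 0.2578061816515098 [-0.89064843  0.66524939 -0.28723758] 0.09418161707028892invalid input at $[0]: expected keys tx, ty, tz, twist, grip
```

All keys are needed in every row.

```bash
python3 -m crank '[{"tx":2,"ty":-0.6,"tz":0.4,"twist":0,"grip":1},{"tx":4.3,"ty":-1.4,"tz":0.9,"twist":0,"grip":1},{"tx":5,"ty":-1.7,"tz":0.9,"twist":0,"grip":1},{"tx":5,"ty":-1.7,"tz":0.9,"twist":0,"grip":1},{"tx":5,"ty":-1.7,"tz":0.9,"twist":0,"grip":1},{"tx":5,"ty":-1.7,"tz":0.9,"twist":0,"grip":1},{"tx":5,"ty":-1.7,"tz":0.9,"twist":0,"grip":1},{"tx":5,"ty":-1.6,"tz":0.9,"twist":0,"grip":1},{"tx":4,"ty":-1.3,"tz":0.9,"twist":0,"grip":1},{"tx":2,"ty":-0.6,"tz":0.9,"twist":-1.9,"grip":1},{"tx":0,"ty":0,"tz":0,"twist":0,"grip":1}]'; python3 go.py 2 .041
```

```text
time: 2.58
tool_pos: [0.5135, -0.2872, 0.1301]
ee_rot: [-3.14, 0.002, 0.294]
wrist_force: [0.8, -0.4, 0.4]
width: 0.0939
tx -0.05 ty 0.14 tz 8.91 twist 0.12 dist cm 0.14521586885271048 t 2.575 [ 0.51352865 -0.28720251  0.13006344] 0.29370612056571366 [ 0.77769362 -0.44070148  0.43345992] 0.09388530696813391
```

Run:
```python
from h import *
p=snap('top','t1.png');s=snap('scene','s1.png')
a=np.vstack([cv2.resize(q['frame'][b:b+110,c:c+220,::-1],None,fx=2.7,fy=2.7) for q,b,c in((p,170,300),(s,110,170))])
cv2.imwrite('pics/v1.png',a)
```

```text
(no output)
```

View pics/v1.png

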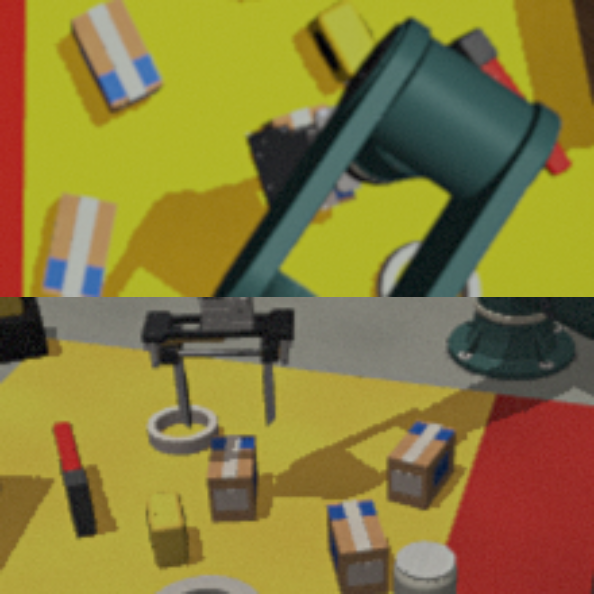

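The fingers straddle the right-hand carton (top view about 413,229). I'll go down, grip and lift it a little.

```bash
python3 -m crank '[{"tx":0,"ty":0.1,"tz":2,"twist":0,"grip":1},{"tx":0,"ty":0,"tz":3,"twist":0,"grip":1},{"tx":0,"ty":0,"tz":2.5,"twist":0,"grip":1},{"tx":0,"ty":0,"tz":1.4,"twist":0,"grip":1},{"tx":0,"ty":0,"tz":0,"twist":0,"grip":1}]'; python3 -m crank '[{"tx":0,"ty":0,"tz":0,"twist":0,"grip":0.5},{"tx":0,"ty":0,"tz":0,"twist":0,"grip":0.4},{"tx":0,"ty":0,"tz":0,"twist":0,"grip":0.4},{"tx":0,"ty":0,"tz":0,"twist":0,"grip":0.4},{"tx":0,"ty":0,"tz":0,"twist":0,"grip":0.4}]'
python3 -m crank '[{"tx":0,"ty":0,"tz":-0.5,"twist":0,"grip":0.4},{"tx":0,"ty":0,"tz":-1,"twist":0,"grip":0.4},{"tx":0,"ty":0,"tz":-1,"twist":0,"grip":0.4},{"tx":0,"ty":0,"tz":0,"twist":0,"grip":0.4},{"tx":0,"ty":0,"tz":0,"twist":0,"grip":0.4}]'
python3 -m crank '[{"tx":0,"ty":0,"tz":0,"twist":0,"grip":0.4}]'
```

```text
time: 3.3
tool_pos: [0.5127, -0.2901, 0.0419]
ee_rot: [-3.14, 0.001, 0.289]
wrist_force: [0.4, 0.2, -1.0]
width: 0.0943
time: 3.92
tool_pos: [0.514, -0.2896, 0.0428]
ee_rot: [3.141, -0.0, 0.291]
wrist_force: [0.1, 0.3, 0.6]
width: 0.0559
time: 4.55
tool_pos: [0.5138, -0.2896, 0.0675]
ee_rot: [3.141, 0.0, 0.291]
wrist_force: [-0.8, -0.0, -2.0]
width: 0.0556
time: 4.68
tool_pos: [0.5135, -0.2894, 0.067]
ee_rot: [-3.141, 0.001, 0.291]
wrist_force: [0.7, -0.4, -1.4]
width: 0.0557
```

About 1.5 N, so this one is empty. I'll set it back down.

```bash
python3 -m crank '[{"tx":0,"ty":0,"tz":1,"twist":0,"grip":0.4},{"tx":0,"ty":0,"tz":1,"twist":0,"grip":0.4},{"tx":0,"ty":0,"tz":0.5,"twist":0,"grip":0.4},{"tx":0,"ty":0,"tz":0,"twist":0,"grip":0.4},{"tx":0,"ty":0,"tz":0,"twist":0,"grip":0.4}]';  python3 -m crank '[{"tx":0,"ty":0,"tz":0,"twist":0,"grip":0.8},{"tx":0,"ty":0,"tz":0,"twist":0,"grip":1},{"tx":0,"ty":0,"tz":0,"twist":0,"grip":1},{"tx":0,"ty":0,"tz":0,"twist":0,"grip":1},{"tx":0,"ty":0,"tz":-2,"twist":0,"grip":1},{"tx":0,"ty":0,"tz":-4,"twist":0,"grip":1},{"tx":0,"ty":0,"tz":-3,"twist":0,"grip":1},{"tx":0,"ty":0,"tz":0,"twist":0,"grip":1}]'; python3 go.py 3 .13; python3 go.py 1 .13
```

```text
time: 5.3
tool_pos: [0.5135, -0.2894, 0.0428]
ee_rot: [-3.141, 0.001, 0.291]
wrist_force: [-3.1, 0.8, 3.6]
width: 0.0561
time: 6.3
tool_pos: [0.5155, -0.2907, 0.1358]
ee_rot: [3.136, -0.004, 0.291]
wrist_force: [-0.1, 0.4, -0.2]
width: 0.0942
tx -2.13 ty -24.96 tz 0.58 twist 27.68 dist cm 25.04750121375906 t 6.3 [ 0.51551009 -0.29072951  0.13579556] 0.29098273985487877 [-0.06354729  0.44936508 -0.20044185] 0.09421369499929601
tx 15.61 ty -15.87 tz 0.58 twist -9.04 dist cm 22.26638469715421 t 6.3 [ 0.51551009 -0.29072951  0.13579556] 0.29098273985487877 [-0.06354729  0.44936508 -0.20044185] 0.09421369499929601
```

```bash
python3 -m crank '[{"tx":1.6,"ty":-1.6,"tz":0,"twist":0,"grip":1},{"tx":3.5,"ty":-3.5,"tz":0,"twist":0,"grip":1},{"tx":3.5,"ty":-3.6,"tz":0,"twist":0,"grip":1},{"tx":3.5,"ty":-3.6,"tz":0,"twist":0,"grip":1},{"tx":2.5,"ty":-2.6,"tz":0,"twist":0,"grip":1},{"tx":1,"ty":-1,"tz":0,"twist":-4,"grip":1},{"tx":0,"ty":0,"tz":0.5,"twist":-5,"grip":1},{"tx":0,"ty":0,"tz":0,"twist":0,"grip":1}]'; python3 go.py 1 .041
python3 - <<'E'
from h import *
p=snap('top','t2.png');s=snap('scene','s2.png')
a=np.vstack([cv2.resize(q['frame'][b:b+110,c:c+220,::-1],None,fx=2.7,fy=2.7) for q,b,c in((p,150,300),(s,130,200))])
cv2.imwrite('pics/v2.png',a)
E
```

```text
time: 7.3
tool_pos: [0.6165, -0.0919, 0.1246]
ee_rot: [-3.139, 0.004, 0.448]
wrist_force: [0.6, -0.1, 0.0]
width: 0.094
tx 0.19 ty 0.31 tz 8.36 twist -0.07 dist cm 0.360766646666377 t 7.3 [ 0.6164989  -0.09193354  0.12459266] 0.4475748973301319 [ 0.55640238 -0.05468416  0.0138507 ] 0.09397830151535408
```

View pics/v2.png

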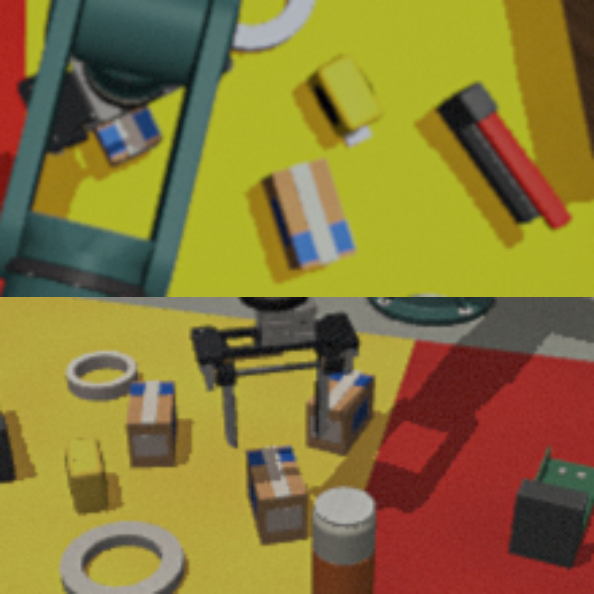

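The first carton stands upright where it was, and the gripper is over the far carton. Next I go down, grip and lift it.

```bash
python3 -m crank '[{"tx":0.1,"ty":0.2,"tz":2,"twist":0,"grip":1},{"tx":0,"ty":0,"tz":3,"twist":0,"grip":1},{"tx":0,"ty":0,"tz":2.2,"twist":0,"grip":1},{"tx":0,"ty":0,"tz":1.1,"twist":0,"grip":1},{"tx":0,"ty":0,"tz":0,"twist":0,"grip":1}]'; python3 -m crank '[{"tx":0,"ty":0,"tz":0,"twist":0,"grip":0.5},{"tx":0,"ty":0,"tz":0,"twist":0,"grip":0.4},{"tx":0,"ty":0,"tz":0,"twist":0,"grip":0.4},{"tx":0,"ty":0,"tz":0,"twist":0,"grip":0.4},{"tx":0,"ty":0,"tz":0,"twist":0,"grip":0.4}]'
python3 -m crank '[{"tx":0,"ty":0,"tz":-0.5,"twist":0,"grip":0.4},{"tx":0,"ty":0,"tz":-1,"twist":0,"grip":0.4},{"tx":0,"ty":0,"tz":-1,"twist":0,"grip":0.4},{"tx":0,"ty":0,"tz":0,"twist":0,"grip":0.4},{"tx":0,"ty":0,"tz":0,"twist":0,"grip":0.4}]'
python3 -m crank '[{"tx":0,"ty":0,"tz":0,"twist":0,"grip":0.4}]'
```

```text
time: 8.02
tool_pos: [0.6185, -0.0939, 0.0429]
ee_rot: [-3.14, 0.002, 0.447]
wrist_force: [0.4, 0.1, 0.7]
width: 0.094
time: 8.65
tool_pos: [0.6195, -0.0936, 0.0449]
ee_rot: [-3.141, -0.0, 0.448]
wrist_force: [-0.5, 1.0, 1.5]
width: 0.0555
time: 9.28
tool_pos: [0.6193, -0.0939, 0.0694]
ee_rot: [-3.142, 0.0, 0.448]
wrist_force: [0.9, 0.3, -8.5]
width: 0.0558
time: 9.4
tool_pos: [0.619, -0.0938, 0.0689]
ee_rot: [-3.141, 0.001, 0.448]
wrist_force: [0.0, -0.2, -7.8]
width: 0.0556
```

Carton 1 (far one) weighs about 0.8 kg, so it is the full one. I'll lift it and carry it to the holder.

```bash
python3 -m crank '[{"tx":0,"ty":0,"tz":-1.5,"twist":0,"grip":0.4},{"tx":0,"ty":0,"tz":-3,"twist":0,"grip":0.4},{"tx":0,"ty":0,"tz":-3,"twist":0,"grip":0.4},{"tx":0,"ty":0,"tz":-2,"twist":4,"grip":0.4},{"tx":0,"ty":0,"tz":0,"twist":7,"grip":0.4},{"tx":0,"ty":0,"tz":0,"twist":7,"grip":0.4},{"tx":0,"ty":0,"tz":0,"twist":7,"grip":0.4},{"tx":0,"ty":0,"tz":0,"twist":6,"grip":0.4},{"tx":0,"ty":0,"tz":0,"twist":3,"grip":0.4},{"tx":0,"ty":0,"tz":0,"twist":0,"grip":0.4},{"tx":0,"ty":0,"tz":0,"twist":0,"grip":0.4}]'; python3 go.py h .16 -.025
```

```text
time: 10.78
tool_pos: [0.6196, -0.0939, 0.1651]
ee_rot: [3.141, -0.001, -0.145]
wrist_force: [0.3, -0.1, -6.8]
width: 0.0556
tx -15.85 ty -31.73 tz 0.51 twist -0.20 dist cm 35.47208974728586 t 10.775 [ 0.61955786 -0.09393287  0.16508559] -0.14460227138351467 [ 0.29639932 -0.0652675  -6.81725272] 0.05558344797337249
```

```bash
python3 -m crank '[{"tx":-1,"ty":-2,"tz":0,"twist":0,"grip":0.4},{"tx":-1.8,"ty":-3.6,"tz":0,"twist":0,"grip":0.4},{"tx":-2,"ty":-4,"tz":0,"twist":0,"grip":0.4},{"tx":-2,"ty":-4,"tz":0,"twist":0,"grip":0.4},{"tx":-2,"ty":-4,"tz":0,"twist":0,"grip":0.4},{"tx":-2,"ty":-4,"tz":0,"twist":0,"grip":0.4},{"tx":-2,"ty":-4,"tz":0,"twist":0,"grip":0.4},{"tx":-1.8,"ty":-3.6,"tz":0,"twist":0,"grip":0.4},{"tx":-1.2,"ty":-2.5,"tz":0,"twist":0,"grip":0.4},{"tx":0,"ty":0,"tz":0,"twist":0,"grip":0.4},{"tx":0,"ty":0,"tz":0,"twist":0,"grip":0.4}]'; python3 go.py h .08 -.025
python3 -m crank '[{"tx":0,"ty":0,"tz":2,"twist":0,"grip":0.4},{"tx":0,"ty":0,"tz":3,"twist":0,"grip":0.4},{"tx":0,"ty":0,"tz":2,"twist":0,"grip":0.4},{"tx":0,"ty":0,"tz":1,"twist":0,"grip":0.4},{"tx":0,"ty":0,"tz":0,"twist":0,"grip":0.4},{"tx":0,"ty":0,"tz":0,"twist":0,"grip":0.4}]'
python3 go.py h .0505 -.025
python3 - <<'E'
from h import *
p=snap('top','t3.png');s=snap('scene','s3.png')
a=np.vstack([cv2.resize(q['frame'][b:b+90,c:c+140,::-1],None,fx=3.3,fy=3.3,interpolation=cv2.INTER_CUBIC) for q,b,c in((p,180,150),(s,150,340))])
cv2.imwrite('pics/v3.png',a)
E
```

```text
time: 12.15
tool_pos: [0.5086, 0.2428, 0.1646]
ee_rot: [3.141, -0.0, -0.144]
wrist_force: [0.1, -0.1, -9.0]
width: 0.0559
tx -0.02 ty -0.01 tz 8.46 twist -0.19 dist cm 0.021556900160595072 t 12.15 [0.5085796  0.24276875 0.16460503] -0.1444227452116993 [ 0.05479178 -0.10253487 -9.04733163] 0.0559330616853883
time: 12.9
tool_pos: [0.51, 0.2428, 0.0859]
ee_rot: [-3.14, -0.002, -0.146]
wrist_force: [0.3, -0.2, -8.1]
width: 0.0556
tx -0.16 ty 0.01 tz 3.54 twist -0.27 dist cm 0.15774234403944343 t 12.9 [0.51001048 0.24275644 0.08587558] -0.1457593086173965 [ 0.29141717 -0.20439614 -8.05435922] 0.05557213586209229
```

View pics/v3.png

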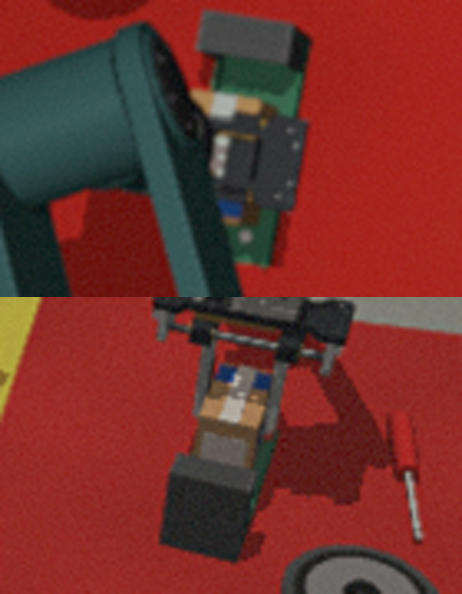

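The carton hangs aligned over the chute, with its front short of the hood. I'll lower it slowly, watching the force.

```bash
python3 -m crank '[{"tx":0,"ty":0,"tz":1,"twist":0,"grip":0.4},{"tx":0,"ty":0,"tz":0.8,"twist":0,"grip":0.4},{"tx":0,"ty":0,"tz":0.3,"twist":0,"grip":0.4},{"tx":0,"ty":0,"tz":0,"twist":0,"grip":0.4}]';python3 -m crank '[{"tx":0,"ty":0,"tz":0.5,"twist":0,"grip":0.4},{"tx":0,"ty":0,"tz":0.3,"twist":0,"grip":0.4},{"tx":0,"ty":0,"tz":0,"twist":0,"grip":0.4},{"tx":0,"ty":0,"tz":0,"twist":0,"grip":0.4}]';python3 -m crank '[{"tx":0,"ty":0,"tz":0.3,"twist":0,"grip":0.4},{"tx":0,"ty":0,"tz":0.1,"twist":0,"grip":0.4},{"tx":0,"ty":0,"tz":0,"twist":0,"grip":0.4},{"tx":0,"ty":0,"tz":0,"twist":0,"grip":0.4}]'
```

```text
time: 13.5
tool_pos: [0.5086, 0.2425, 0.0627]
ee_rot: [3.141, 0.001, -0.145]
wrist_force: [-0.4, -0.7, -7.8]
width: 0.0555
time: 14.0
tool_pos: [0.5091, 0.2427, 0.0555]
ee_rot: [3.142, -0.0, -0.145]
wrist_force: [0.3, 0.1, -8.5]
width: 0.0557
time: 14.5
tool_pos: [0.5091, 0.2427, 0.0515]
ee_rot: [3.142, -0.0, -0.145]
wrist_force: [-0.4, -0.2, -8.1]
width: 0.0557
```

```bash
python3 -m crank '[{"tx":0,"ty":0,"tz":0.1,"twist":0,"grip":0.4},{"tx":0,"ty":0,"tz":0,"twist":0,"grip":0.4},{"tx":0,"ty":0,"tz":0,"twist":0,"grip":0.4}]';python3 -m crank '[{"tx":0,"ty":0,"tz":0.1,"twist":0,"grip":0.4},{"tx":0,"ty":0,"tz":0,"twist":0,"grip":0.4},{"tx":0,"ty":0,"tz":0,"twist":0,"grip":0.4}]'
```

```text
time: 14.88
tool_pos: [0.5093, 0.2427, 0.0509]
ee_rot: [-3.141, -0.001, -0.145]
wrist_force: [-0.3, -0.2, -5.2]
width: 0.0558
time: 15.25
tool_pos: [0.5093, 0.2428, 0.0509]
ee_rot: [-3.141, -0.001, -0.145]
wrist_force: [-4.0, -2.2, 4.2]
width: 0.0561
```

Floor contact. I'll ease off 1 mm and slide forward.

```bash
python3 -m crank '[{"tx":0.3,"ty":0,"tz":-0.1,"twist":0,"grip":0.4},{"tx":0.8,"ty":0,"tz":0,"twist":0,"grip":0.4},{"tx":0.9,"ty":0,"tz":0,"twist":0,"grip":0.4},{"tx":0.5,"ty":0,"tz":0,"twist":0,"grip":0.4},{"tx":0,"ty":0,"tz":0,"twist":0,"grip":0.4}]';python3 go.py h .0505 .04;python3 -m crank '[{"tx":0.8,"ty":0,"tz":0,"twist":0,"grip":0.4},{"tx":0.8,"ty":0,"tz":0,"twist":0,"grip":0.4},{"tx":0.5,"ty":0,"tz":0,"twist":0,"grip":0.4},{"tx":0.2,"ty":0,"tz":0,"twist":0,"grip":0.4},{"tx":0,"ty":0,"tz":0,"twist":0,"grip":0.4}]';python3 go.py h .0505 .04
```

```text
time: 15.88
tool_pos: [0.5345, 0.2395, 0.0509]
ee_rot: [-3.14, -0.001, -0.146]
wrist_force: [-2.4, 1.0, 2.4]
width: 0.056
tx 3.87 ty 0.01 tz 0.04 twist -0.25 dist cm 3.8702500068336407 t 15.875 [0.53451831 0.23950442 0.05087232] -0.1455036859408143 [-2.35722352  1.04984258  2.42003905] 0.05601921426230253
time: 16.5
tool_pos: [0.5563, 0.236, 0.0509]
ee_rot: [-3.141, 0.001, -0.145]
wrist_force: [-5.5, 0.3, 3.7]
width: 0.0554
tx 1.67 ty -0.02 tz 0.04 twist -0.23 dist cm 1.6673471558310553 t 16.5 [0.55627517 0.236036   0.05085364] -0.14507557501467772 [-5.54427464  0.31543818  3.7156932 ] 0.055398836614478114
```

```bash
R='' ; python3 -m crank '[{"tx":0.5,"ty":0,"tz":0,"twist":0,"grip":0.4},{"tx":0.4,"ty":0,"tz":0,"twist":0,"grip":0.4},{"tx":0.2,"ty":0,"tz":0,"twist":0,"grip":0.4},{"tx":0,"ty":0,"tz":0,"twist":0,"grip":0.4}]'; python3 -m crank '[{"tx":0.2,"ty":0,"tz":0,"twist":0,"grip":0.4},{"tx":0,"ty":0,"tz":0,"twist":0,"grip":0.4}]'; python3 go.py h .0505 .04
```

```text
time: 17.0
tool_pos: [0.5671, 0.2344, 0.0509]
ee_rot: [-3.141, 0.001, -0.145]
wrist_force: [-4.8, 0.4, 4.1]
width: 0.0559
time: 17.25
tool_pos: [0.569, 0.2342, 0.0509]
ee_rot: [-3.141, 0.001, -0.145]
wrist_force: [-5.8, 1.0, 3.8]
width: 0.0558
tx 0.38 ty -0.02 tz 0.04 twist -0.22 dist cm 0.3832739511394073 t 17.25 [0.56898467 0.2341868  0.05086821] -0.14500835315232607 [-5.83866323  0.96422231  3.81299947] 0.05575573400374137
```

```bash
python3 -m crank '[{"tx":0.2,"ty":0,"tz":0,"twist":0,"grip":0.4},{"tx":0,"ty":0,"tz":0,"twist":0,"grip":0.4}]'; python3 -m crank '[{"tx":0.1,"ty":0,"tz":0,"twist":0,"grip":0.4},{"tx":0,"ty":0,"tz":0,"twist":0,"grip":0.4}]'; python3 -m crank '[{"tx":0.1,"ty":0,"tz":0,"twist":0,"grip":0.4},{"tx":0,"ty":0,"tz":0,"twist":0,"grip":0.4}]'
```

```text
time: 17.5
tool_pos: [0.571, 0.2339, 0.0509]
ee_rot: [-3.141, 0.001, -0.145]
wrist_force: [-5.6, 1.1, 4.8]
width: 0.0557
time: 17.75
tool_pos: [0.5717, 0.2338, 0.0509]
ee_rot: [-3.141, 0.001, -0.145]
wrist_force: [-5.9, 0.1, 4.7]
width: 0.0559
time: 18.0
tool_pos: [0.5728, 0.2337, 0.0509]
ee_rot: [-3.141, 0.001, -0.145]
wrist_force: [-5.8, 0.8, 5.0]
width: 0.0557
```

```bash
python3 -m crank '[{"tx":0.1,"ty":0,"tz":0,"twist":0,"grip":0.4},{"tx":0,"ty":0,"tz":0,"twist":0,"grip":0.4}]'
```

```text
time: 18.25
tool_pos: [0.5734, 0.2336, 0.0509]
ee_rot: [-3.141, 0.002, -0.145]
wrist_force: [-7.0, -0.1, 5.5]
width: 0.0559
```

```bash
python3 -m crank '[{"tx":0.1,"ty":0,"tz":0,"twist":0,"grip":0.4},{"tx":0,"ty":0,"tz":0,"twist":0,"grip":0.4}]'; python3 -m crank '[{"tx":0.1,"ty":0,"tz":0,"twist":0,"grip":0.4},{"tx":0,"ty":0,"tz":0,"twist":0,"grip":0.4}]'
```

```text
time: 18.5
tool_pos: [0.5734, 0.2336, 0.0509]
ee_rot: [-3.141, 0.004, -0.145]
wrist_force: [-9.8, 0.1, 5.7]
width: 0.0562
time: 18.75
tool_pos: [0.5735, 0.2336, 0.0508]
ee_rot: [3.142, 0.006, -0.145]
wrist_force: [-11.8, 1.0, 7.6]
width: 0.0557
```

```bash
python3 -m crank '[{"tx":0.2,"ty":0,"tz":0,"twist":0,"grip":0.4},{"tx":0.1,"ty":0,"tz":0,"twist":0,"grip":0.4},{"tx":0,"ty":0,"tz":0,"twist":0,"grip":0.4}]'; python3 go.py h .05 .04
```

```text
time: 19.12
tool_pos: [0.5741, 0.2335, 0.0507]
ee_rot: [3.141, 0.011, -0.145]
wrist_force: [-17.1, 1.4, 11.0]
width: 0.0552
tx -0.13 ty -0.01 tz 0.07 twist -0.20 dist cm 0.1340964528257783 t 19.125 [0.57411541 0.23354798 0.05072006] -0.14451516369009143 [-17.06898948   1.36268982  10.9692096 ] 0.05519479275764791
```

Force rose from about 6 to 17 N with no further travel, so the carton is at the stop. I'll relax part of the push, release and lift.

```bash
python3 -m crank '[{"tx":-0.2,"ty":0,"tz":0,"twist":0,"grip":0.4},{"tx":-0.1,"ty":0,"tz":0,"twist":0,"grip":0.4},{"tx":0,"ty":0,"tz":0,"twist":0,"grip":0.4}]';python3 -m crank '[{"tx":0,"ty":0,"tz":0,"twist":0,"grip":0.8},{"tx":0,"ty":0,"tz":0,"twist":0,"grip":1},{"tx":0,"ty":0,"tz":0,"twist":0,"grip":1},{"tx":-0.5,"ty":0,"tz":0,"twist":0,"grip":1},{"tx":0,"ty":0,"tz":-2,"twist":0,"grip":1},{"tx":0,"ty":0,"tz":-4,"twist":0,"grip":1},{"tx":0,"ty":0,"tz":-5,"twist":0,"grip":1},{"tx":-2,"ty":0,"tz":-4,"twist":0,"grip":1},{"tx":-5,"ty":0,"tz":0,"twist":0,"grip":1},{"tx":-5,"ty":0,"tz":0,"twist":0,"grip":1},{"tx":-5,"ty":0,"tz":0,"twist":0,"grip":1},{"tx":0,"ty":0,"tz":0,"twist":0,"grip":1}]'
python3 - <<'E'
from fit import *
import json
R=json.load(open('R.json'));p=snap('top','t4.png');s=snap('scene','s4.png'); L=[]
for q,b,c in((p,180,170),(s,160,360)):
    im=cv2.resize(q['frame'][:,:,::-1],None,fx=6,fy=6,interpolation=cv2.INTER_CUBIC); raw=im.copy()
    P=np.array(TOP); P[:,0]+=.04; P[:,2]=.076
    cv2.polylines(im,[np.int32((proj(q,T(R['h'],P))+.5)*6)],True,(255,255,255),1)
    y,x=b*6,c*6; L.append(np.hstack([raw[y:y+280,x:x+390] if 0 else v[b*6:b*6+290 if b==160 else b*6+290, x:x+390] for v in (raw,im)]))
cv2.imwrite('pics/v4.png',np.vstack(L))
E
```

```text
time: 19.5
tool_pos: [0.5741, 0.2335, 0.0507]
ee_rot: [-3.141, 0.005, -0.145]
wrist_force: [-8.0, 2.3, 5.9]
width: 0.0561
time: 21.0
tool_pos: [0.4009, 0.2588, 0.2026]
ee_rot: [-3.14, -0.002, -0.142]
wrist_force: [0.8, 0.1, 0.2]
width: 0.0943
```

View pics/v4.png

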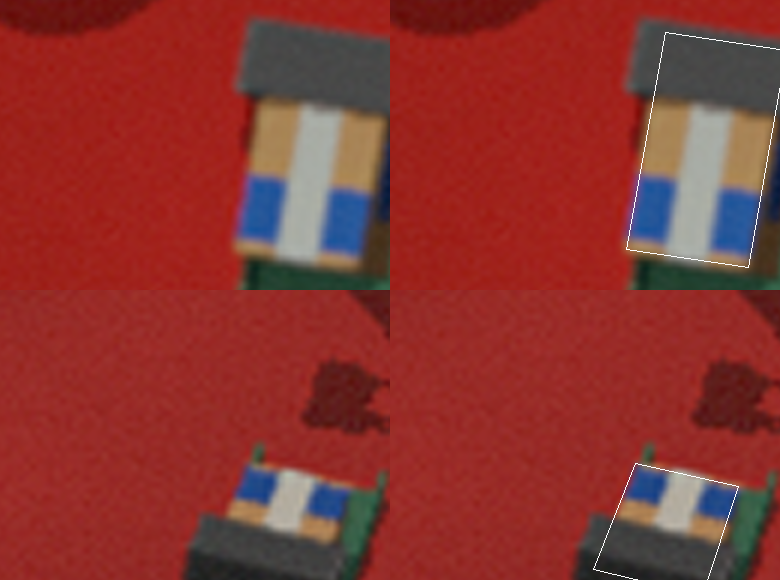

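View pics/t4.png

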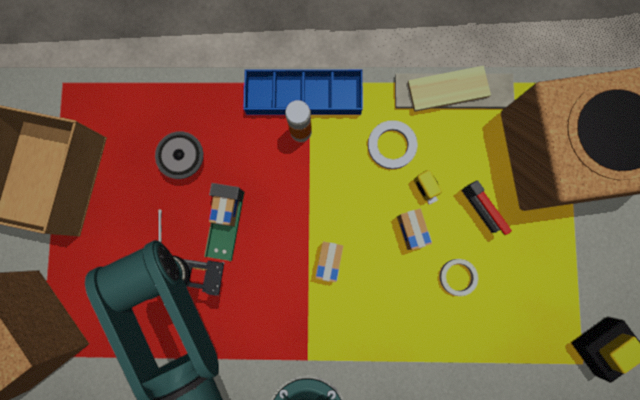

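View pics/s4.png

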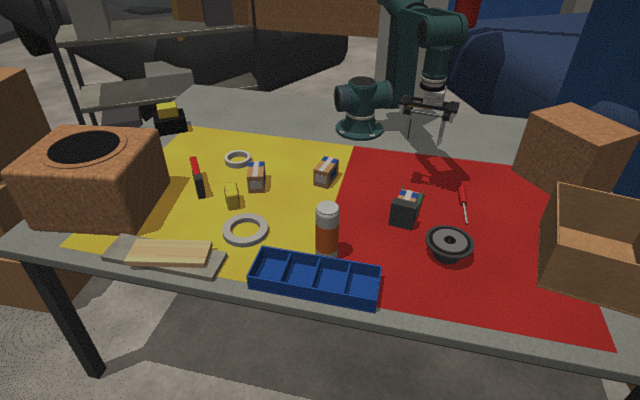

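The carton's near edge (about 222,222 in the top view) matches the predicted home outline within 1 px in both views. The bystanders and the returned empty carton look unmoved.

```bash
python3 -c "
from h import *
print(ticket.close_job(), get_obs()['time'])"
```

```text
the job is handed in; nothing more can be done
the job is handed in; nothing more can be done
```

The full staple carton is home against the stop in the green holder, and I handed the job in at about 21 s of the 64 s allowed.

- **Finding it:** I lifted two cartons. The one at (0.51, -0.29) read about 1.5 N, so it was empty, and I set it back upright where it stood. The one at (0.62, -0.09) read about 8 N (roughly 0.8 kg), so it was the full one. I did not need to touch the third.
- **Seating it:** I lowered the carton into the chute short of the hood and slid it in at about 5–6 N. At the stop the force rose to about 17 N with almost no further travel. I eased the push, released it and backed the arm clear.
- **Last checks:** In both camera views the carton's visible near end matches the predicted fully-home outline to about a pixel. The gripper read the carton about 1 mm past the calculated home position, within the calibration error. By eye, the other things look unmoved and the returned empty carton stands upright in its place. No check failed.

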